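Hang the thread bin on the louvered panel

ROBOT

A 6-joint arm with a two-finger parallel gripper is mounted at the origin on the work surface. World frame = base frame: x ahead of the robot, y to its left, z up, the work surface at z = 0. Lengths are in mm, angles in rad, forces in N, time in s.
With the tool pointing down it reaches from about 275 to 750 mm from the base axis. Payload 10.2 kg.
Tool frame: the origin (TCP) lies midway between the tips of the shut fingers; the grasp point (between the pads) lies grasp_offset behind it (grasp_offset is the distance from the TCP to the grasp point, in mm); x points along the fingers, z is the direction in which the jaws open and shut, and the axes are right-handed (so a half turn about x gives the same grasp; the last joint's range is limited). The gripper opens to 85 mm and grips with 20 to 120 N. Pads are 22 mm wide; open, the fingers measure 114 mm over their backs; the gripper's body (76 mm by 85 mm) begins 54 mm behind the grasp point. The pads swing forward as they close: fully open they stand 13 mm farther back than shut.
Start: joints at [1.117, 0.313, 1.498, -0, 1.331, -0.223], TCP at [120.11, 511.082, 197.094] pointing down, gripper open.
Joint ranges: [-2.94, 2.94], [-0.97, 2.17], [0.19, 2.56], [-1.23, 4.37], [0.02, 3.11], [-2.88, 2.88]. Speed limits (rad/s): [2.39, 2.39, 3.01, 3.14, 3.14, 3.14].

INTERFACE

Orientations are given as a unit quaternion [w, x, y, z].
In Python, from rig import sense, capture, calibration, finish_job, grasp_offset gives the robot as it stands.
- The arm moves only by the shell command python3 -m jog 'ROWS' [FORCE]. ROWS is JSON, a list of rows, each an object with "linear": the shift along the tool's x, y, z scaled (see below), a list of three; "rotation": the turn, a rotation vector about the tool's x, y, z scaled (see below), a list of three; "grip": the finger opening in mm, from 0 to 85.4. A call has 1 to 20 rows; each row is the pose to reach, as a shift and turn from the pose measured when the call began, along the tool's axes at that moment; what a row does not reach only later rows make up. The controller multiplies each number of a shift by 0.3 m and each number of a turn by 0.5 rad. A row lasts 1/12 s, in which the tool goes at most 41.7 mm and 7.16 degrees, less where a joint would pass 70% of its speed; a pose out of reach is approached as far as the arm can. A call with a number of a shift or a turn outside -1 to 1 is refused whole. A call with a gripper value outside its range is refused whole. The fingers move at their own pace and stop on an object; FORCE is the grip in N (left out, the last holds). Time passes only in rows, so rows that repeat a pose let the fingers close. It gives the time, the measured TCP pose, the force and the opening at its end, in the units of the state.
- sense(): the state, without advancing time (a new reading comes with each control period).
- capture(name): name is "side" or "top" or "wrist"; returns (picture, depth): 480x640x3 uint8, red, green, blue; 480x640 float32, mm along the optical axis (not along the pixel's ray), 0 where there is no reading.
- calibration(name): a dict with "intrinsics" (3x3 intrinsics, pixels), "dist" ([k1, k2, p1, p2, k3] as OpenCV has them; the pictures are not rectified), "world_from_camera" (4x4, takes a point from camera to world coordinates). Camera axes: x right, y up, looking along -z (the intrinsics and any distortion apply to the point x, -y, -z); pixel columns grow to the right and rows downward; lengths in mm; the calibration is good to about 2 mm. A picture is of the moment at which its call begins: read the wrist's pose just before it. calibration takes no time and is no camera call; for the wrist camera it gives the pose at the moment of the call.
- finish_job(): hands the job in, once; it reports no verdict.
The state is a dict: "time_s": time; "joints": joint angles; "dq": joint speeds; "tau": joint torques, N m; "eef_pos": TCP position; "ee_rot": TCP orientation; "force": force on the tool from outside, world axes, zero at the start; "wrist_torque": the same for the moment, N m; "grip_width": opening from 0.0 (shut) to 1.0 (fully open).
Only numpy, scipy, OpenCV 4.12 (cv2) and the standard library are available. Lean on these libraries where they do the work, as an engineer would, in place of code of your own. Each camera call takes 0.05 s, during which the arm holds its last target.

TASK

Draw the empty white thread bin by its lip straight out from under the little plywood shelf and let go of it standing on the table, clear of the shelf. Then take it by its middle divider and hang it on the top rail of the grey louvered panel, about the middle of the rail, with the lip caught fully over the rail, and let go. Leave the jar, the thread cone and the brush where they are.

Things in the scene. Friction and masses are not known exactly. Their poses are not given: they have to be found in the camera images.
- bin_center (a point): Centre (half-way up) of the loose open white plastic bin, 150 mm long (its x) x 110 mm wide x 75 mm high, walls 4 mm, about 0.28 kg. x points to the lipped back end, z up. A 10 mm thick divider stands across the full width at mid-length (x = 0), level with the rim; pinch it across x. The compartment on each side is 66 mm long, 71 mm deep.
- bin: The same bin: origin at the centre of its underside, same axes. At the start it stands on the table, its front half and the divider under the shelf, about 60 mm of its back end and the lip standing out.
- bin_lip (a point): Mid-width point under the bin's lip, 81 mm along its x from the centre, 71 mm above its underside. The lip is a 4 mm plate level with the rim reaching 16 mm out from the back wall, with a 4 mm flange turned down at its edge to 18 mm below the rim; gap from wall to flange 12 mm. Wall, gap and flange are 20 mm together: pinch from above across x. When hung, this point lies on the rail's top edge.
- shelf: Low fixed plywood shelf: board 180 mm deep (its x) x 260 mm wide, underside 104 mm and top 116 mm above the table, on side walls 12 mm thick at y = +-124 mm. Small spools and papers up to 40 mm high lie on it, at least 70 mm back from its open edge. Origin at table level under the board's centre; x points out of the open side (board edge at x = 90 mm).
- top_rail (a point): Middle of the top edge of the top rail, 180 mm above the table. x is level and points into the panel: the bin hangs on the -x side with its own x along this x; y runs along the rail. The rail is an upright strip 5 mm thick (this point is mid-thickness), 22 mm tall, 300 mm long. Behind it is an open slot 24 mm wide and at least 17 mm deep, then the panel's sheet, rising 22 mm above the rail.
- panel: The fixed grey steel louvered panel standing on the table, 202 mm high; origin at table level under the top rail's front face, axes as the rail's. Two more such rails, front faces in the same upright plane, lie 50 and 100 mm below the top one; the hung bin's back wall rests on the middle one, leaning up to 7 degrees nose-down. Its 8 mm high foot sticks out 10 mm in front of the rails.
- jar: bystander: glass jar with white lid, 64 mm across, 85 mm high, standing; origin at its underside
- cone: bystander: blue thread cone, 64 mm across the foot, 110 mm high, standing; origin at its underside
- brush: bystander: hand brush lying on the table; origin at its underside
Mind the look-alikes: they are no part of the job. What is meant by the bin is not green or orange, and is the larger of those in its own colour.

How it is judged (in metres and radians):
On the way:
1. the bin stands upright on the table, drawn out clear of the shelf, let go and at rest (x of bin_center in the frame of shelf above 0.15 m and height (world z) of bin_center below 0.043 m and angle between bin_center's own z axis and vertical below 0.1 rad and linear speed of bin below 0.02 m/s and contact force between the fingers and bin below 0.1 N), for 0.2 s.
At the end, for the whole second after the job is handed in: The bin hangs on the top rail of the panel: the point under its lip is within 6 mm of the rail's top edge in height and front to back and within 60 mm of the rail's middle along it, the bin within 0.2 rad of upright and 0.25 rad of square to the rail, at rest and let go (x of bin_lip in the frame of top_rail between -0.006 and 0.006 m and z of bin_lip in the frame of top_rail between -0.006 and 0.006 m and y of bin_lip in the frame of top_rail between -0.06 and 0.06 m and angle between bin_center's own z axis and vertical below 0.2 rad and angle between the x axis of bin_center and the x axis of top_rail, either way round below 0.25 rad and linear speed of bin below 0.02 m/s and contact force between the fingers and bin below 0.1 N); the robot touches nothing.
It fails at once if the glass jar is moved by more than 30 mm (distance of jar from where it was at the start of the episode above 0.03 m).
It fails at once if the thread cone is moved by more than 30 mm (distance of cone from where it was at the start of the episode above 0.03 m).
It fails at once if the brush is moved by more than 30 mm (distance of brush from where it was at the start of the episode above 0.03 m).
It also fails if it takes over 59 s, if anything falls off the work surface, if the arm or the gripper's body presses on something with over 40 N, if the wrist force passes 120 N, or if a joint passes its speed limit or range.

## Working session

There is one attempt and no reset: what is moved stays moved. The work goes in short steps, Python scripts to look and compute and a shell command to move; the robot and the scene stay as the last step left them, time stands still between calls to the robot, and variables do not carry over. Pictures are saved under pics/ and viewed, and the job is handed in when it is done.

```bash
ls; mkdir -p pics; python3 - <<'E'
from rig import sense,capture,calibration,grasp_offset
import cv2
print(sense(),grasp_offset)
for n in("side","top","wrist"):
    c=calibration(n);p,d=capture(n)
    import numpy as np
    np.savez(f"pics/{n}0.npz",p=p,d=d,K=c["intrinsics"],D=c["dist"],T=c["world_from_camera"])
    cv2.imwrite(f"pics/{n}0.png",p[...,::-1]);print(n,c)
E
```

```text
pics
{'time_s': 0.0, 'joints': array([ 1.11658104e+00,  3.13443363e-01,  1.49844354e+00,  2.60982678e-05,
        1.33099236e+00, -2.23377808e-01]), 'dq': array([ 0.00023514,  0.00161473,  0.00175371,  0.00159581, -0.00080178,
        0.00013227]), 'tau': array([ 1.23557766e-03, -4.12262893e+01, -2.59748483e+01, -1.58913313e-04,
        4.10965935e-03,  1.10784998e-05]), 'eef_pos': array([119.97490569, 510.80052726, 196.53607   ]), 'ee_rot': array([ 0.55384176, -0.43927857,  0.55467004,  0.4389018 ]), 'force': array([-0.09990544,  0.42327371, -0.06344672]), 'wrist_torque': array([0.02744603, 0.0355473 , 0.02885472]), 'grip_width': 1.0010802929207039} 18.700000000000003
side {'intrinsics': array([[603.64046308,   0.        , 321.37561031],
       [  0.        , 603.64046308, 233.21330257],
       [  0.        ,   0.        ,   1.        ]]), 'dist': array([-0.16296541,  0.        ,  0.        ,  0.        ,  0.        ]), 'world_from_camera': array([[-9.94580618e-01,  3.92977658e-02, -9.62552894e-02,
         3.77568531e+02],
       [-1.01256063e-01, -5.76209210e-01,  8.11005645e-01,

[... 727 characters left out ...]
     [ 0.00000000e+00,  0.00000000e+00,  0.00000000e+00,
         1.00000000e+00]])}
wrist {'intrinsics': array([[378.54691202,   0.        , 316.79694625],
       [  0.        , 378.54691202, 238.10303064],
       [  0.        ,   0.        ,   1.        ]]), 'dist': array([0.02115966, 0.        , 0.        , 0.        , 0.        ]), 'world_from_camera': array([[ 2.28875235e-01, -9.35081692e-01, -2.70625862e-01,
         5.06421171e+01],
       [ 9.73455708e-01,  2.19757715e-01,  6.39572582e-02,
         5.28154897e+02],
       [-3.33140302e-04, -2.78080522e-01,  9.60557709e-01,
         3.72071497e+02],
       [ 0.00000000e+00,  0.00000000e+00,  0.00000000e+00,
         1.00000000e+00]])}
```

View pics/side0.png

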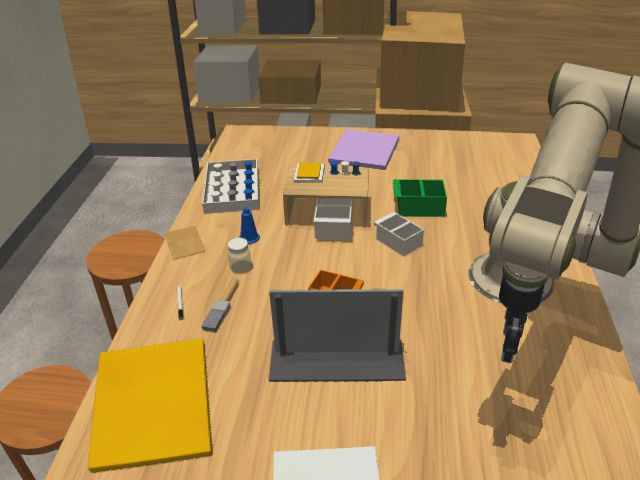

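View pics/top0.png

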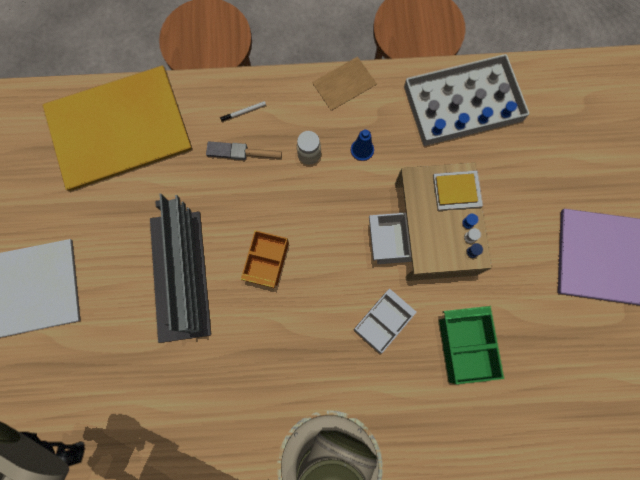

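View pics/wrist0.png

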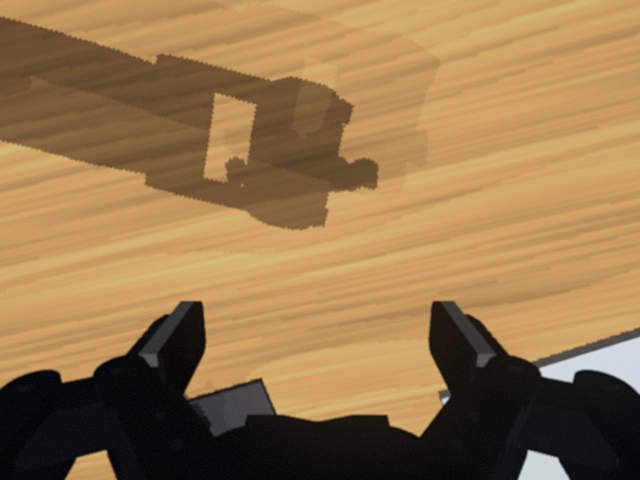

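```bash
cat > h.py <<'E'
import numpy as np,cv2
def load(f):
    return dict(np.load(f))
def rays(c,uv):
    uv=np.array(uv,float).reshape(-1,1,2)
    n=cv2.undistortPoints(uv,c['K'],c['D']).reshape(-1,2)
    d=np.c_[n[:,0],-n[:,1],-np.ones(len(n))]
    return d@c['T'][:3,:3].T,c['T'][:3,3]
def onz(c,uv,z):
    d,o=rays(c,uv); t=(z-o[2])/d[:,2]; return o+d*t[:,None]
def ondepth(c,uv):
    d,o=rays(c,uv); u=np.round(np.array(uv)).astype(int).reshape(-1,2)
    return o+d*c['d'][u[:,1],u[:,0]][:,None]
def cloud(c):
    v,u=np.mgrid[0:480,0:640]
    uv=np.c_[u.ravel(),v.ravel()].astype(float)
    P=ondepth(c,uv).reshape(480,640,3); P[c['d']==0]=np.nan; return P
def crop(c,x0,y0,x1,y1,s,f):
    cv2.imwrite(f,cv2.resize(c['p'][y0:y1,x0:x1,::-1],None,fx=s,fy=s,interpolation=cv2.INTER_CUBIC))
E
python3 - <<'E'
from h import *
c=load('pics/top0.npz');crop(c,350,150,510,270,5,'pics/c1.png');crop(c,140,180,240,350,3.5,'pics/c2.png')
s=load('pics/side0.npz');crop(s,270,150,430,270,5,'pics/c3.png')
E
```

```text
(no output)
```

View pics/c1.png

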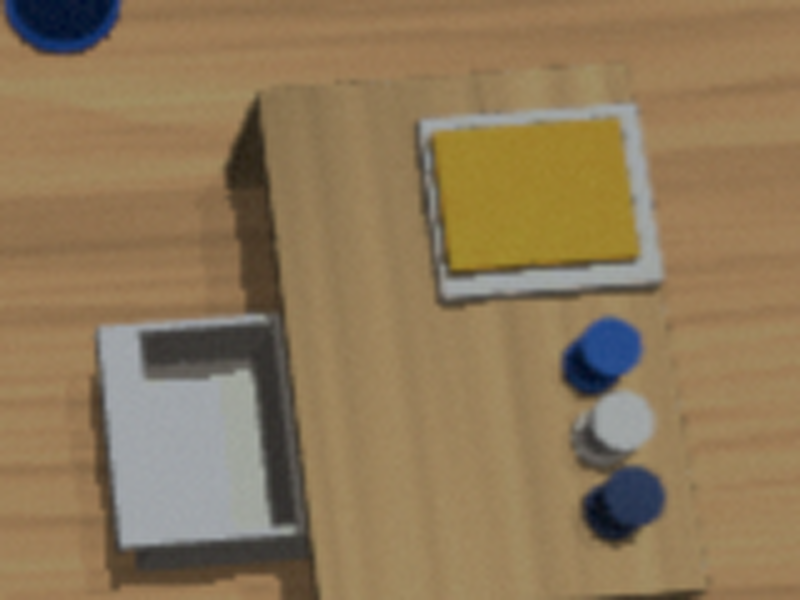

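View pics/c2.png

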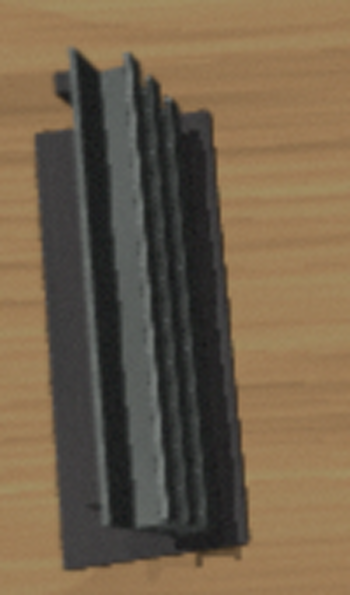

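View pics/c3.png

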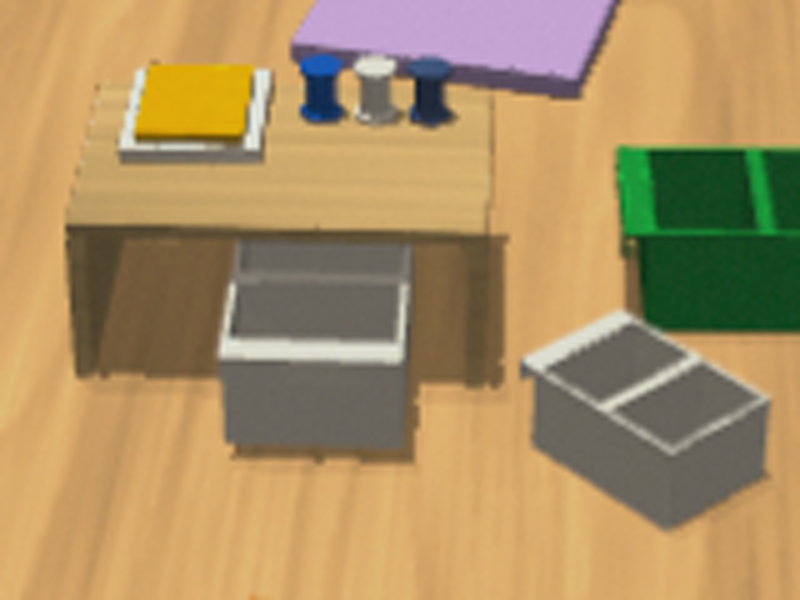

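```bash
python3 - <<'E'
from h import *
np.set_printoptions(precision=1,suppress=True)
c=load('pics/top0.npz');P=cloud(c)
for v in(215,265,315):
    print('row',v)
    for u in range(152,212,1): print(u,P[v,u],end=';')
    print()
lp=[[369.4,215.4],[373.8,259.4]]
print(onz(c,lp,75)); print(ondepth(c,np.array(lp)+[2,1]))
s=load('pics/side0.npz')
print('side lip',onz(s,[[270+220/5-.4,150+355/5-.4],[270+405/5-.4,150+358/5-.4]],75))
print('shelf top',onz(c,[[350+262/5-.4,150+92/5-.4],[350+320/5-.4,150+600/5-.4]],116))
print('shelf side',onz(s,[[270+67/5-.4,150+226/5-.4],[270+490/5-.4,150+235/5-.4]],116))
E
```

```text
row 215
152 [630.5 424.5   0.9];153 [628.7 420.1   6.4];154 [628.6 417.6   6. ];155 [629.6 416.2   2.4];156 [630.5 414.8  -1.2];157 [629.9 411.7   0.3];158 [631.4 410.9  -5.1];159 [629.1 406.    1.9];160 [630.1 404.6  -1.9];161 [569.7 337.8 200.2];162 [568.4 334.4 204.1];163 [570.1 334.1 198.1];164 [572.4 334.5 189.8];165 [573.5 333.5 185.8];166 [577.1 335.2 173.2];167 [579.9 335.9 163.4];168 [580.8 334.7 160.1];169 [583.6 335.4 150.1];170 [583.9 333.6 148.7];171 [nan nan nan];172 [582.9 328.3 151.2];173 [582.3 325.5 152.9];174 [582.4 323.4 152.1];175 [580.9 319.9 156.5];176 [580.3 317.1 158.3];177 [574.1 309.  178.7];178 [573.3 306.1 181. ];179 [574.5 305.2 176.4];180 [577.4 305.7 166.4];181 [nan nan nan];182 [587.6 311.  131. ];183 [587.9 309.  129.6];184 [588.8 307.6 126. ];185 [590.1 306.6 121.3];186 [592.9 306.9 111.1];187 [608.7 318.8  57.4];188 [602.1 310.6  79.2];189 [601.9 308.1  79.4];190 [604.4 308.   70.4];191 [607.5 308.3  59.5];192 [621.7 318.2  10.8];193 [623.1 316.9   5.7];194 [621.9 313.4   9.2];195 [622.4 311.4   7. ];196 [621.1 307.8  11. ];197 [621.6 305.8   8.8];
[... 2803 characters left out ...]
5.9 286.5 115.2];195 [360.6 297.8  60.3];196 [358.5 290.1  82.1];197 [358.9 289.1  76.8];198 [358.7 286.6  77.4];199 [359.3 286.3  68.9];200 [360.1 286.4  58.5];201 [364.4 296.    7.8];202 [364.7 294.6   3.4];203 [364.2 291.2   7.1];204 [363.6 287.5  12.6];205 [364.2 286.9   4.4];206 [363.5 283.   10.7];207 [363.8 281.8   5.3];208 [363.8 279.5   4.4];209 [363.7 277.1   4. ];210 [363.6 275.    2.4];211 [363.7 272.9   0.5];
[[ 577.3 -131.8   75. ]
 [ 467.6 -133.8   75. ]]
[[ 574.2 -136.3   76.1]
 [ 478.1 -147.2    0.6]]
side lip [[ 575.6 -133.3   75. ]
 [ 465.3 -137.5   75. ]]
shelf top [[ 680.  -214.8  116. ]
 [ 431.3 -218.6  116. ]]
shelf side [[ 677.1 -207.3  116. ]
 [ 418.5 -213.3  116. ]]
```

```bash
cat >> h.py <<'E'
from scipy.spatial.transform import Rotation as R
def toolR(s):
    q=s['ee_rot']; return R.from_quat([q[1],q[2],q[3],q[0]])
def plan(s,tcp,yaw,sign=1):
    """tool x down, tool z along +-(cos yaw,sin yaw). prints scaled shift and turn"""
    r=toolR(s); z=sign*np.array([np.cos(yaw),np.sin(yaw),0]); x=np.array([0,0,-1.]); y=np.cross(z,x)
    T=R.from_matrix(np.c_[x,y,z]); 
    d=r.inv().apply(np.array(tcp)-s['eef_pos'])/300; w=(r.inv()*T).as_rotvec()/.5
    return d,w
E
python3 - <<'E'
from h import *
from rig import sense
np.set_printoptions(precision=3,suppress=True)
s=sense(); print(toolR(s).as_matrix())
for sg in(1,-1):print(plan(s,[521.5,-80,150],np.radians(91.4),sg))
c=load('pics/top0.npz')
print('rail ends',onz(c,[[140+130/3.5,180+55/3.5],[140+150/3.5,180+525/3.5]],180))
P=cloud(c);y=P[...,1];m=(P[...,2]>160)&(P[...,2]<190)&(abs(y-(295.5+.089*(P[...,0]-460)))<8)
print(m.sum(),np.nanpercentile(P[m],[0,1,50,99,100],axis=0))
E
```

```text
[[-0.    -0.973  0.229]
 [-0.001  0.229  0.973]
 [-1.     0.    -0.001]]
(array([ 0.157, -1.753, -1.611]), array([-0.51 , -0.002, -0.001]))
(array([ 0.157, -1.753, -1.611]), array([ 5.773, -0.001,  0.003]))
rail ends [[618.836 308.693 180.   ]
 [319.936 293.763 180.   ]]
601 [[323.651 282.739 160.047]
 [325.659 283.714 160.705]
 [464.99  296.964 177.748]
 [618.927 311.474 184.371]
 [621.746 313.719 186.783]]
```

```bash
python3 -m jog '[{"linear":[-0.2,0,0],"rotation":[0,0,0],"grip":85},{"linear":[-0.43,0,0],"rotation":[0,0,0],"grip":70},{"linear":[-0.43,0,0],"rotation":[0,0,0],"grip":50},{"linear":[-0.43,0,0],"rotation":[0,0,0],"grip":46},{"linear":[-0.43,-0.9,-0.8],"rotation":[-0.25,0,0],"grip":46},{"linear":[-0.43,-0.9,-0.8],"rotation":[-0.5,0,0],"grip":46},{"linear":[-0.43,-0.9,-0.8],"rotation":[-0.5,0,0],"grip":46},{"linear":[-0.43,-0.9,-0.8],"rotation":[-0.5,0,0],"grip":46},{"linear":[-0.43,-0.9,-0.8],"rotation":[-0.5,0,0],"grip":46},{"linear":[-0.43,-0.9,-0.8],"rotation":[-0.5,0,0],"grip":46},{"linear":[-0.43,-0.9,-0.8],"rotation":[-0.5,0,0],"grip":46},{"linear":[-0.43,-0.9,-0.8],"rotation":[-0.5,0,0],"grip":46},{"linear":[-0.43,-0.9,-0.8],"rotation":[-0.5,0,0],"grip":46},{"linear":[-0.43,-0.9,-0.8],"rotation":[-0.5,0,0],"grip":46},{"linear":[-0.43,-0.9,-0.8],"rotation":[-0.5,0,0],"grip":46}]' 60
python3 - <<'E'
from h import *
from rig import sense
np.set_printoptions(precision=3,suppress=True)
s=sense();print(s['joints'],s['eef_pos'],s['grip_width']*85)
print(plan(s,[521.5,-100,270],np.radians(91.4),1))
E
```

```text
time_s: 1.4
eef_pos: [328.7, 214.4, 325.6]
ee_rot: [0.496, -0.504, 0.497, 0.504]
force: [0.4, -0.0, 0.4]
grip_width: 0.536
[ 0.278 -0.053  1.588 -0.001  1.609 -1.308] [328.691 214.419 325.602] 45.59620455820432
(array([ 0.186, -0.627, -1.058]), array([-0.018, -0.002, -0.002]))
```

```bash
python3 -m jog '[{"linear":[0.2,-0.64,-1.0],"rotation":[0,0,0],"grip":46},{"linear":[0.2,-0.64,-1.0],"rotation":[0,0,0],"grip":46},{"linear":[0.2,-0.64,-1.0],"rotation":[0,0,0],"grip":46},{"linear":[0.2,-0.64,-1.0],"rotation":[0,0,0],"grip":46},{"linear":[0.2,-0.64,-1.0],"rotation":[0,0,0],"grip":46},{"linear":[0.2,-0.64,-1.0],"rotation":[0,0,0],"grip":46},{"linear":[0.2,-0.64,-1.0],"rotation":[0,0,0],"grip":46},{"linear":[0.2,-0.64,-1.0],"rotation":[0,0,0],"grip":46},{"linear":[0.2,-0.64,-1.0],"rotation":[0,0,0],"grip":46},{"linear":[0.2,-0.64,-1.0],"rotation":[0,0,0],"grip":46},{"linear":[0.2,-0.64,-1.0],"rotation":[0,0,0],"grip":46},{"linear":[0.2,-0.64,-1.0],"rotation":[0,0,0],"grip":46}]'
cat >> h.py <<'E'
def snap(n,tag):
    from rig import capture,calibration
    c=calibration(n);p,d=capture(n)
    o=dict(p=p,d=d,K=c["intrinsics"],D=c["dist"],T=c["world_from_camera"])
    np.savez(f"pics/{tag}.npz",**o); cv2.imwrite(f"pics/{tag}.png",p[...,::-1]); return o
E
python3 - <<'E'
from h import *
from rig import sense
np.set_printoptions(precision=3,suppress=True)
s=sense();print(s['joints'],s['eef_pos'],s['grip_width']*85)
snap('wrist','w1')
E
```

```text
time_s: 2.4
eef_pos: [525.1, -81.1, 265.8]
ee_rot: [0.495, -0.504, 0.496, 0.504]
force: [0.0, 0.8, 0.5]
grip_width: 0.539
[-0.373  0.289  1.352 -0.001  1.501 -1.961] [525.13  -81.141 265.761] 45.83143748085741
```

View pics/w1.png

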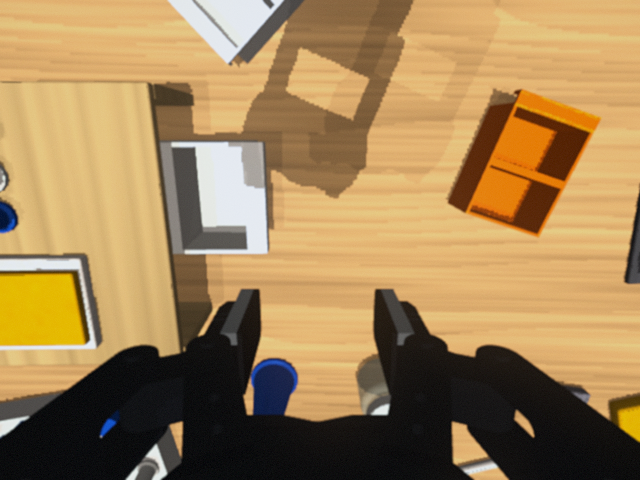

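```bash
python3 - <<'E'
from h import *
np.set_printoptions(precision=1,suppress=True)
c=load('pics/w1.npz')
crop(c,140,120,300,270,5,'pics/c4.png')
print(onz(c,[[264.5,142],[268,252.5]],75))
print('shelf edge',onz(c,[[152,84],[181,345]],116))
print('orange top',onz(c,[[522,91],[599,119],[538,236],[467,211]],50))
E
```

```text
[[ 466.9 -129.9   75. ]
 [ 575.9 -128.8   75. ]]
shelf edge [[ 422.7 -212.7  116. ]
 [ 658.  -209.3  116. ]]
orange top [[416.8 115.2  50. ]
 [441.6 193.7  50. ]
 [560.7 156.7  50. ]
 [534.7  78.1  50. ]]
```

View pics/c4.png

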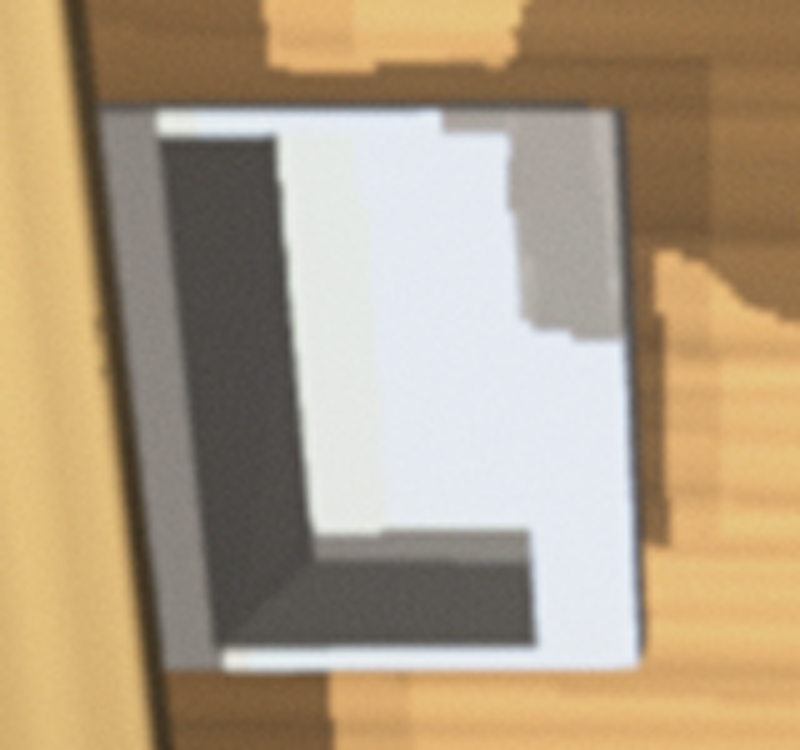

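```bash
python3 - <<'E'
from h import *
from rig import sense
np.set_printoptions(precision=3,suppress=True)
s=sense()
print(plan(s,[521.4,-142,266],np.radians(91)),plan(s,[521.4,-142,44],np.radians(91)))
E
```

```text
(array([ 0.001,  0.016, -0.203]), array([-0.   , -0.002, -0.001])) (array([ 0.741,  0.015, -0.202]), array([-0.   , -0.002, -0.001]))
```

```bash
python3 -m jog '[{"linear":[0.1,0.015,-0.1],"rotation":[0,0,0],"grip":46},{"linear":[0.2,0.015,-0.2],"rotation":[0,0,0],"grip":46},{"linear":[0.32,0.015,-0.202],"rotation":[0,0,0],"grip":46},{"linear":[0.43,0.015,-0.202],"rotation":[0,0,0],"grip":46},{"linear":[0.43,0.015,-0.202],"rotation":[0,0,0],"grip":46},{"linear":[0.43,0.015,-0.202],"rotation":[0,0,0],"grip":46}]'
python3 - <<'E'
from h import *
from rig import sense
np.set_printoptions(precision=3,suppress=True)
s=sense();print(s['joints'],s['eef_pos'],s['grip_width']*85)
snap('wrist','w2');snap('side','s2')
print(plan(s,[521.4,-142,44],np.radians(91)))
c=load('pics/s2.npz');crop(c,270,150,430,270,5,'pics/c5.png')
E
```

```text
time_s: 2.95
eef_pos: [521.4, -140.6, 137.7]
ee_rot: [0.495, -0.504, 0.496, 0.505]
force: [0.6, 0.1, 0.9]
grip_width: 0.542
[-0.48   0.399  1.538 -0.001  1.206 -2.069] [ 521.363 -140.559  137.699] 46.033311849792746
(array([ 0.312, -0.   , -0.005]), array([ 0.003, -0.   , -0.003]))
```

View pics/w2.png

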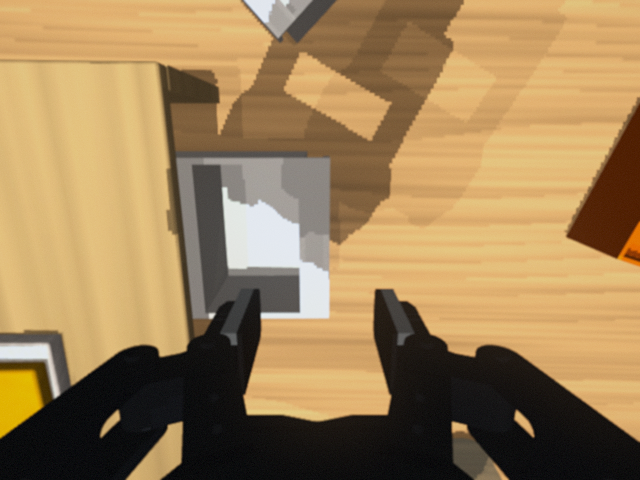

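View pics/c5.png

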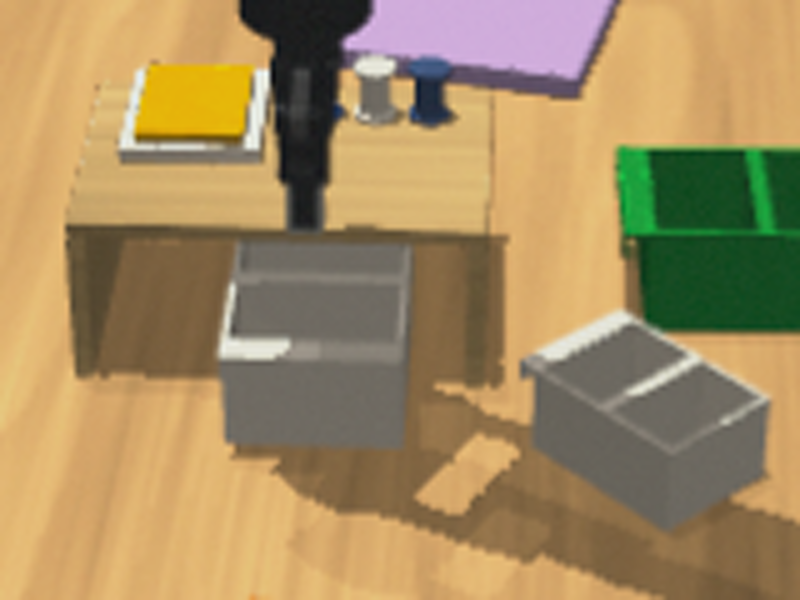

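```bash
python3 - <<'E'
from h import *
np.set_printoptions(precision=1,suppress=True)
c=load('pics/w2.npz')
print(onz(c,[[329.5,157],[329,318],[299,240]],75))
E
python3 -m jog '[{"linear":[0.1,0,-0.005],"rotation":[0,0,0],"grip":46},{"linear":[0.2,0,-0.005],"rotation":[0,0,0],"grip":46},{"linear":[0.25,0,-0.005],"rotation":[0,0,0],"grip":46},{"linear":[0.312,0,-0.005],"rotation":[0,0,0],"grip":46},{"linear":[0.312,0,-0.005],"rotation":[0,0,0],"grip":46}]'
```

```text
[[ 466.9 -132.6   75. ]
 [ 576.8 -129.9   75. ]
 [ 520.5 -151.1   75. ]]
time_s: 3.47
eef_pos: [522.9, -142.6, 45.7]
ee_rot: [-0.495, 0.506, -0.495, -0.504]
force: [0.1, 0.6, 0.8]
grip_width: 0.536
```

```bash
python3 -m jog '[{"linear":[0.005,0,0.003],"rotation":[0,0,0],"grip":30},{"linear":[0.005,0,0.003],"rotation":[0,0,0],"grip":24},{"linear":[0.005,0,0.003],"rotation":[0,0,0],"grip":15},{"linear":[0.005,0,0.003],"rotation":[0,0,0],"grip":10},{"linear":[0.005,0,0.003],"rotation":[0,0,0],"grip":10},{"linear":[0.005,0,0.003],"rotation":[0,0,0],"grip":10},{"linear":[0.005,0,0.003],"rotation":[0,0,0],"grip":10}]' 40
```

```text
time_s: 4.05
eef_pos: [523.0, -141.7, 44.4]
ee_rot: [-0.495, 0.506, -0.495, -0.504]
force: [-0.1, 0.3, 0.6]
grip_width: 0.119
```

```bash
python3 - <<'E'
from h import *
c=snap('wrist','w3');s=snap('side','s3')
crop(s,270,130,430,250,5,'pics/c6.png')
E
```

```text
(no output)
```

View pics/w3.png

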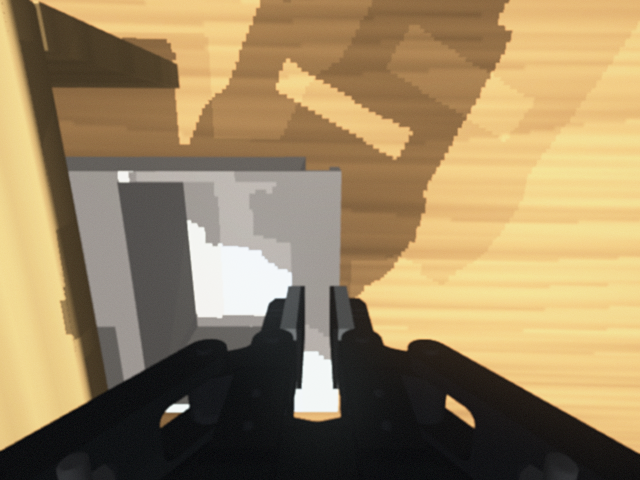

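View pics/c6.png

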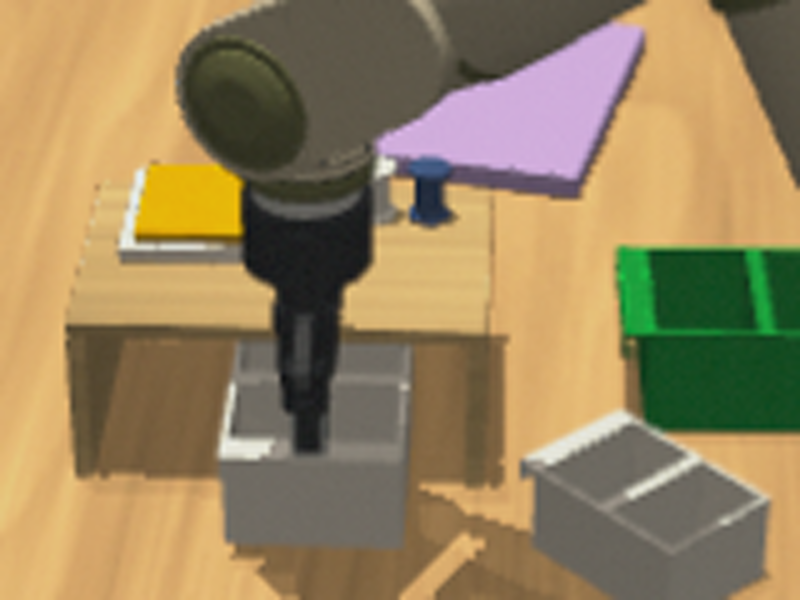

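```bash
cat >> h.py <<'E'
def proj(c,P):
    P=np.array(P,float).reshape(-1,3); q=(P-c['T'][:3,3])@c['T'][:3,:3]
    q=q*[1,-1,-1]; return cv2.projectPoints(q.reshape(-1,1,3),np.zeros(3),np.zeros(3),c['K'],c['D'])[0].reshape(-1,2)
E
python3 - <<'E'
from h import *
from rig import sense
np.set_printoptions(precision=1,suppress=True)
s=load('pics/s3.npz');st=sense();print(st['eef_pos'],st['grip_width'],st['force'])
print((proj(s,[[522,-142,44],[522,-142,75],[522,-132,75],[522,-120,44]])-[270,130])*5)
c=load('pics/w3.npz')
print(proj(c,[[522,-142,44],[522,-142,75],[522,-132,75],[522,-120,44],[511,-132,75],[533,-132,75]]))
P=cloud(c)
for v in (300,320,340): print(v,[(u,P[v,u].round(0).tolist()) for u in range(270,370,4)])
E
```

```text
[ 522.9 -141.7   44.3] 0.12038313008150667 [ 0.6 -1.2 -0.5]
[[309.4 490.8]
 [308.7 448.2]
 [307.2 457.6]
 [306.2 511.7]]
[[314.1 275.4]
 [313.5 303.2]
 [337.4 303.6]
 [358.3 276.2]
 [338.3 279.2]
 [336.5 327.1]]
300 [(270, [555.0, -169.0, 3.0]), (274, [516.0, -157.0, 86.0]), (278, [516.0, -156.0, 86.0]), (282, [515.0, -154.0, 86.0]), (286, [512.0, -152.0, 93.0]), (290, [512.0, -151.0, 94.0]), (294, [512.0, -149.0, 93.0]), (298, [512.0, -148.0, 94.0]), (302, [512.0, -146.0, 93.0]), (306, [521.0, -145.0, 74.0]), (310, [521.0, -144.0, 74.0]), (314, [521.0, -142.0, 73.0]), (318, [521.0, -140.0, 74.0]), (322, [521.0, -138.0, 74.0]), (326, [521.0, -137.0, 74.0]), (330, [512.0, -136.0, 92.0]), (334, [511.0, -135.0, 94.0]), (338, [511.0, -133.0, 94.0]), (342, [511.0, -132.0, 94.0]), (346, [511.0, -130.0, 94.0]), (350, [515.0, -128.0, 86.0]), (354, [515.0, -126.0, 86.0]), (358, [515.0, -125.0, 86.0]), (362, [557.0, -111.0, -1.0]), (366, [557.0, -109.0, -1.0])]
320 [(270, [516.0, -157.0, 102.0]), (274, [516.0, -156.0, 102.0]), (278, [515.0, -154.0, 102.0]), (282, [511.0, -152.0, 110.0]), (286,
[... 711 characters left out ...]
 [510.0, -152.0, 123.0]), (282, [510.0, -151.0, 123.0]), (286, [511.0, -150.0, 122.0]), (290, [511.0, -149.0, 123.0]), (294, [516.0, -148.0, 114.0]), (298, [516.0, -147.0, 114.0]), (302, [521.0, -146.0, 105.0]), (306, [541.0, -145.0, 73.0]), (310, [540.0, -143.0, 73.0]), (314, [540.0, -141.0, 73.0]), (318, [540.0, -140.0, 74.0]), (322, [540.0, -138.0, 75.0]), (326, [540.0, -136.0, 74.0]), (330, [526.0, -136.0, 96.0]), (334, [515.0, -135.0, 115.0]), (338, [515.0, -134.0, 114.0]), (342, [509.0, -134.0, 124.0]), (346, [510.0, -132.0, 122.0]), (350, [511.0, -131.0, 122.0]), (354, [510.0, -130.0, 123.0]), (358, [509.0, -129.0, 125.0]), (362, [509.0, -128.0, 124.0]), (366, [510.0, -127.0, 123.0])]
```

```bash
python3 - <<'E'
from h import *
np.set_printoptions(precision=1,suppress=True)
s=load('pics/s2.npz')
for z in(137.7,150,160,170,180): print(z,(proj(s,[[521.4,-140.6-23,z],[521.4,-140.6+23,z]])-[270,150])*5)
s3=load('pics/s3.npz')
for z in(44,60,70,76,80,90): print(z,(proj(s3,[[522,-136,z],[522,-127,z]])-[270,130])*5)
P=cloud(s3); 
for v in range(205,228,2): print(v,[P[v,u].round(0).tolist() for u in (330,332,334)])
c=load('pics/w3.npz');P=cloud(c)
for v in range(280,300,2): print(v,[P[v,u].round(0).tolist() for u in (294,298,334,338,342)])
E
```

```text
137.7 [[311.4 240. ]
 [304.6 282. ]]
150 [[311.2 222.3]
 [304.3 264. ]]
160 [[310.9 207.8]
 [304.  249.4]]
170 [[310.7 193.2]
 [303.7 234.6]]
180 [[310.5 178.6]
 [303.5 219.7]]
44 [[308.6 496.4]
 [307.2 505. ]]
60 [[308.2 474.5]
 [306.9 483.1]]
70 [[308.  460.7]
 [306.6 469.2]]
76 [[307.8 452.4]
 [306.5 460.9]]
80 [[307.7 446.8]
 [306.4 455.3]]
90 [[307.5 432.9]
 [306.1 441.3]]
205 [[520.0, -77.0, 169.0], [515.0, -89.0, 161.0], [509.0, -77.0, 169.0]]
207 [[521.0, -85.0, 157.0], [515.0, -83.0, 158.0], [509.0, -84.0, 158.0]]
209 [[521.0, -89.0, 147.0], [516.0, -93.0, 145.0], [510.0, -93.0, 145.0]]
211 [[524.0, -111.0, 126.0], [518.0, -109.0, 128.0], [511.0, -101.0, 133.0]]
213 [[525.0, -120.0, 113.0], [519.0, -120.0, 113.0], [514.0, -132.0, 106.0]]
215 [[525.0, -123.0, 104.0], [519.0, -118.0, 108.0], [514.0, -127.0, 102.0]]
217 [[525.0, -122.0, 98.0], [520.0, -132.0, 91.0], [515.0, -139.0, 87.0]]
219 [[525.0, -119.0, 93.0], [520.0, -126.0, 88.0], [514.0, -131.0, 85.0]]
221 [[526.0, -132.0, 77.0], [520.0, -129.0, 79.0], [514.0, -132.0, 77.0]]
223 [[526.0, -128.0, 72.0], [521.0, -139.0, 
[... 677 characters left out ...]
, 83.0], [512.0, -148.0, 83.0], [511.0, -134.0, 84.0], [511.0, -133.0, 83.0], [511.0, -131.0, 83.0]]
290 [[511.0, -150.0, 86.0], [512.0, -148.0, 85.0], [511.0, -134.0, 85.0], [511.0, -133.0, 85.0], [511.0, -131.0, 86.0]]
292 [[512.0, -150.0, 87.0], [511.0, -148.0, 87.0], [511.0, -134.0, 87.0], [512.0, -133.0, 87.0], [511.0, -131.0, 87.0]]
294 [[512.0, -149.0, 89.0], [511.0, -148.0, 89.0], [512.0, -134.0, 88.0], [511.0, -133.0, 89.0], [511.0, -131.0, 90.0]]
296 [[511.0, -149.0, 91.0], [512.0, -148.0, 91.0], [511.0, -134.0, 91.0], [511.0, -133.0, 90.0], [511.0, -131.0, 91.0]]
298 [[511.0, -149.0, 93.0], [512.0, -148.0, 92.0], [512.0, -134.0, 91.0], [511.0, -133.0, 92.0], [511.0, -132.0, 93.0]]
```

The pads are shut at about 80 mm in both the wrist and side views, just above the lip, while the reading says 44 mm. The real tips sit about 36 mm above the reported TCP, so I'll open and go lower by that much.

```bash
python3 -m jog '[{"linear":[-0.03,0,0],"rotation":[0,0,0],"grip":46},{"linear":[-0.05,0,0],"rotation":[0,0,0],"grip":46},{"linear":[-0.05,0,0],"rotation":[0,0,0],"grip":46},{"linear":[-0.05,0,0],"rotation":[0,0,0],"grip":46},{"linear":[-0.05,0,0],"rotation":[0,0,0],"grip":46},{"linear":[-0.0,0,0],"rotation":[0,0,0],"grip":46},{"linear":[0.06,0,0],"rotation":[0,0,0],"grip":46},{"linear":[0.115,0,0],"rotation":[0,0,0],"grip":46},{"linear":[0.115,0,0],"rotation":[0,0,0],"grip":46},{"linear":[0.115,0,0],"rotation":[0,0,0],"grip":46}]'
python3 - <<'E'
from h import *
np.set_printoptions(precision=1,suppress=True)
c=snap('wrist','w4');s=snap('side','s4')
crop(s,270,130,430,250,5,'pics/c7.png')
E
```

```text
time_s: 4.98
eef_pos: [522.6, -141.6, 9.4]
ee_rot: [-0.495, 0.505, -0.495, -0.504]
force: [0.3, -0.8, 0.4]
grip_width: 0.535
```

View pics/w4.png

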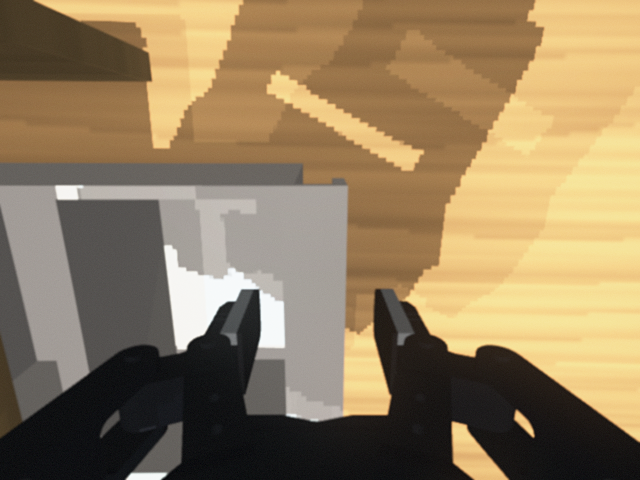

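View pics/c7.png

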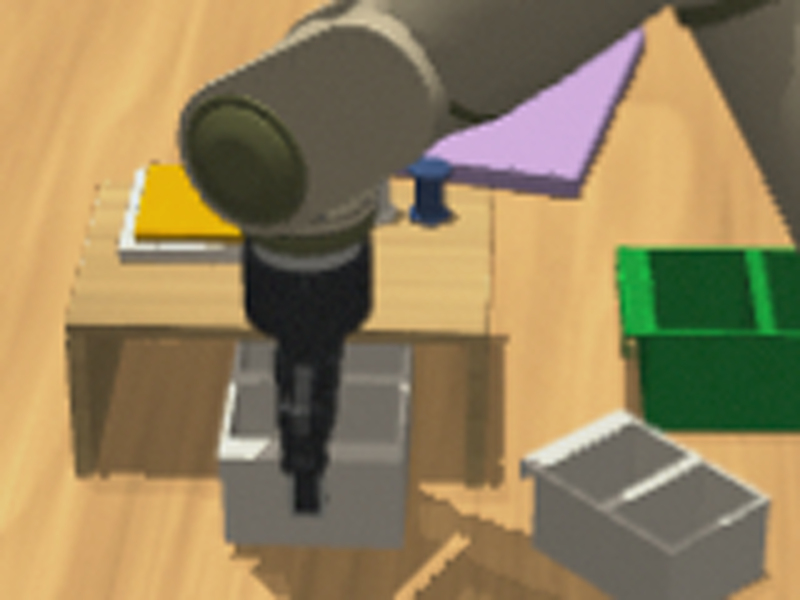

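```bash
python3 -m jog '[{"linear":[0,0,0],"rotation":[0,0,0],"grip":30},{"linear":[0,0,0],"rotation":[0,0,0],"grip":20},{"linear":[0,0,0],"rotation":[0,0,0],"grip":10},{"linear":[0,0,0],"rotation":[0,0,0],"grip":10},{"linear":[0,0,0],"rotation":[0,0,0],"grip":10},{"linear":[0,0,0],"rotation":[0,0,0],"grip":10}]' 40
```

```text
time_s: 5.58
eef_pos: [524.1, -142.4, 11.8]
ee_rot: [-0.495, 0.507, -0.495, -0.503]
force: [-0.3, -0.1, 5.7]
grip_width: 0.225
```

```bash
python3 -m jog '[{"linear":[0,0,0.04],"rotation":[0,0,0],"grip":10},{"linear":[0,0,0.09],"rotation":[0,0,0],"grip":10},{"linear":[0,0,0.15],"rotation":[0,0,0],"grip":10},{"linear":[0,0,0.21],"rotation":[0,0,0],"grip":10},{"linear":[0,0,0.27],"rotation":[0,0,0],"grip":10},{"linear":[0,0,0.33],"rotation":[0,0,0],"grip":10},{"linear":[0,0,0.37],"rotation":[0,0,0],"grip":10},{"linear":[0,0,0.4],"rotation":[0,0,0],"grip":10},{"linear":[0,0,0.4],"rotation":[0,0,0],"grip":10},{"linear":[0,0,0.4],"rotation":[0,0,0],"grip":10}]' 40
```

```text
time_s: 6.42
eef_pos: [522.0, -21.6, 11.8]
ee_rot: [-0.496, 0.507, -0.494, -0.503]
force: [-0.5, 3.7, 6.4]
grip_width: 0.224
```

Open and let it rest, then rise and look.

```bash
python3 -m jog '[{"linear":[0,0,0],"rotation":[0,0,0],"grip":30},{"linear":[0,0,0],"rotation":[0,0,0],"grip":42},{"linear":[0,0,0],"rotation":[0,0,0],"grip":42},{"linear":[0,0,0],"rotation":[0,0,0],"grip":42},{"linear":[0,0,0],"rotation":[0,0,0],"grip":42},{"linear":[0,0,0],"rotation":[0,0,0],"grip":42},{"linear":[-0.1,0,0],"rotation":[0,0,0],"grip":42},{"linear":[-0.22,0,0],"rotation":[0,0,0],"grip":42},{"linear":[-0.34,0,-0.1],"rotation":[0,0,0],"grip":40},{"linear":[-0.45,0,-0.2],"rotation":[0,0,0],"grip":40},{"linear":[-0.45,0,-0.27],"rotation":[0,0,0],"grip":40},{"linear":[-0.45,0,-0.27],"rotation":[0,0,0],"grip":40},{"linear":[-0.45,0,-0.27],"rotation":[0,0,0],"grip":40}]'
python3 - <<'E'
from h import *
from rig import sense
np.set_printoptions(precision=3,suppress=True)
s=sense();print(s['joints'],s['eef_pos'],s['grip_width']*85.4)
c=snap('wrist','w5');snap('top','t5')
E
```

```text
time_s: 7.5
eef_pos: [522.8, -103.1, 147.0]
ee_rot: [-0.496, 0.507, -0.495, -0.502]
force: [-0.2, 0.5, -1.4]
grip_width: 0.468
[-0.415  0.37   1.554  0.     1.211 -2.003] [ 522.75  -103.148  147.036] 39.987515923734215
```

View pics/w5.png

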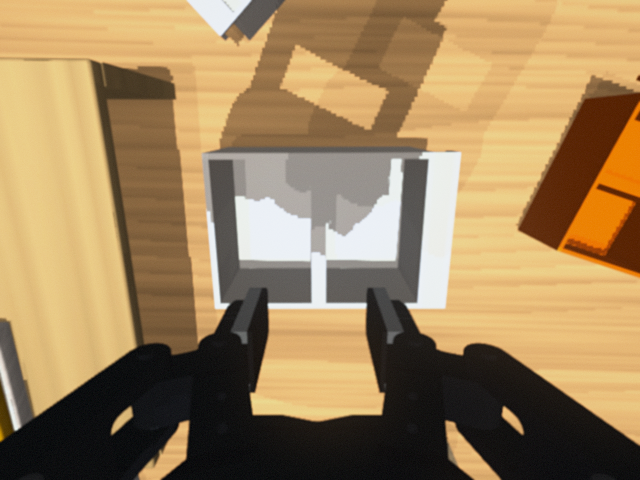

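View pics/t5.png

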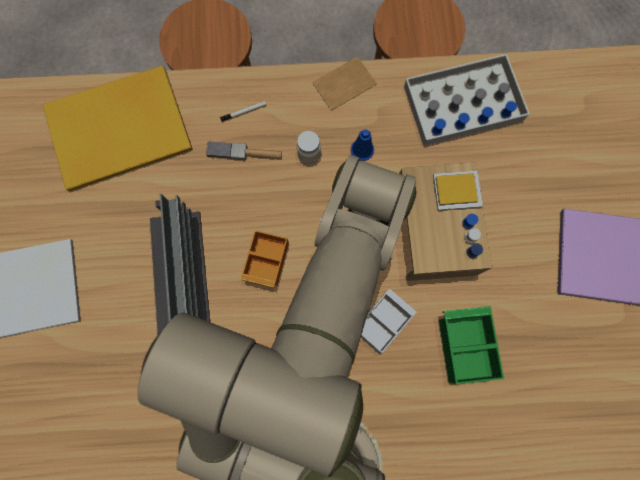

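```bash
python3 - <<'E'
from h import *
from rig import sense
np.set_printoptions(precision=3,suppress=True)
c=load('pics/w5.npz')
P=onz(c,[[204,152.5],[215,308],[461.5,152.5],[447,308],[318.5,300],[319,200]],75);print(P)
print('shelf',onz(c,[[95,60],[140,340]],116))
u=P[2:4].mean(0)-P[0:2].mean(0);print(u,np.degrees(np.arctan2(u[1],u[0])))
e=P[3]-P[2];print('lip yaw',np.degrees(np.arctan2(e[1],e[0]))+90)
ctr=P[:4].mean(0)-u/np.linalg.norm(u)*8;print(ctr)
s=sense();print(plan(s,[ctr[0],ctr[1],147],np.radians(90.5)))
E
```

```text
[[ 468.075 -174.94    75.   ]
 [ 577.316 -174.411   75.   ]
 [ 465.267  -11.274   75.   ]
 [ 574.21    -7.887   75.   ]
 [ 569.736 -100.143   75.   ]
 [ 497.324 -101.167   75.   ]]
shelf [[ 421.731 -213.376  116.   ]
 [ 578.594 -209.613  116.   ]]
[ -2.957 165.095   0.   ] 91.02606530650475
lip yaw 91.7803344226512
[ 521.36  -100.127   75.   ]
(array([-0.003,  0.003,  0.005]), array([ 0.022, -0.004,  0.008]))
```

```bash
python3 -m jog '[{"linear":[0.1,0.003,0.008],"rotation":[0.02,0,0],"grip":42},{"linear":[0.2,0.003,0.009],"rotation":[0.02,0,0],"grip":42},{"linear":[0.3,0.003,0.009],"rotation":[0.02,0,0],"grip":42},{"linear":[0.4,0.003,0.009],"rotation":[0.02,0,0],"grip":42},{"linear":[0.47,0.003,0.009],"rotation":[0.02,0,0],"grip":42},{"linear":[0.47,0.003,0.009],"rotation":[0.02,0,0],"grip":42},{"linear":[0.47,0.003,0.009],"rotation":[0.02,0,0],"grip":30},{"linear":[0.47,0.003,0.009],"rotation":[0.02,0,0],"grip":20},{"linear":[0.47,0.003,0.009],"rotation":[0.02,0,0],"grip":5},{"linear":[0.47,0.003,0.009],"rotation":[0.02,0,0],"grip":2},{"linear":[0.47,0.003,0.009],"rotation":[0.02,0,0],"grip":2},{"linear":[0.47,0.003,0.009],"rotation":[0.02,0,0],"grip":2},{"linear":[0.47,0.003,0.009],"rotation":[0.02,0,0],"grip":2}]' 60
```

```text
time_s: 8.68
eef_pos: [523.0, -99.3, 6.8]
ee_rot: [-0.499, 0.505, -0.496, -0.5]
force: [-0.5, 1.3, 7.2]
grip_width: 0.108
```

```bash
python3 -m jog '[{"linear":[-0.03,0,0],"rotation":[0,0,0],"grip":2},{"linear":[-0.1,0,0],"rotation":[0,0,0],"grip":2},{"linear":[-0.2,0,0],"rotation":[0,0,0],"grip":2},{"linear":[-0.3,0,0],"rotation":[0,0,0],"grip":2},{"linear":[-0.4,0,0],"rotation":[0,0,0],"grip":2},{"linear":[-0.5,0,0],"rotation":[0,0,0],"grip":2},{"linear":[-0.58,0,0],"rotation":[0,0,0],"grip":2},{"linear":[-0.58,0,0],"rotation":[0,0,0],"grip":2},{"linear":[-0.58,0,0],"rotation":[0,0,0],"grip":2}]' 60
python3 - <<'E'
from h import *
from rig import sense
np.set_printoptions(precision=3,suppress=True)
s=sense();print(s['joints'],s['eef_pos'],s['grip_width']*85.4,s['force'])
a=np.radians(95.1);print(plan(s,[481.3,178.5,180],a))
c=snap('wrist','w6')
E
```

```text
time_s: 9.43
eef_pos: [521.8, -98.8, 181.7]
ee_rot: [-0.499, 0.505, -0.496, -0.499]
force: [0.2, 0.7, -4.7]
grip_width: 0.107
[-0.408  0.333  1.512  0.     1.288 -1.989] [521.83  -98.838 181.749] 9.164211095080917 [ 0.216  0.728 -4.702]
(array([0.002, 0.126, 0.926]), array([-0.158, -0.008,  0.017]))
```

View pics/w6.png

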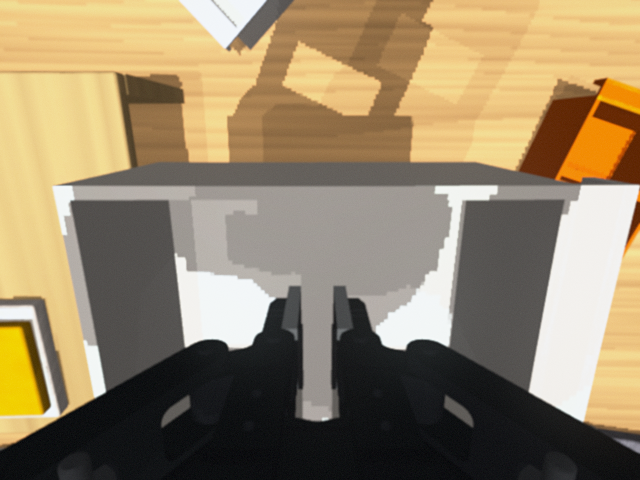

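```bash
python3 -m jog '[{"linear":[0,0,0.05],"rotation":[0,0,0],"grip":2},{"linear":[0,0.01,0.13],"rotation":[-0.02,0,0],"grip":2},{"linear":[0,0.03,0.23],"rotation":[-0.04,0,0],"grip":2},{"linear":[0,0.04,0.33],"rotation":[-0.06,0,0],"grip":2},{"linear":[0,0.06,0.43],"rotation":[-0.08,0,0],"grip":2},{"linear":[0,0.07,0.53],"rotation":[-0.1,0,0],"grip":2},{"linear":[0,0.09,0.63],"rotation":[-0.12,0,0],"grip":2},{"linear":[0,0.1,0.73],"rotation":[-0.14,0,0],"grip":2},{"linear":[0,0.12,0.82],"rotation":[-0.158,0,0.01],"grip":2},{"linear":[0,0.126,0.89],"rotation":[-0.158,0,0.016],"grip":2},{"linear":[0,0.126,0.926],"rotation":[-0.158,0,0.016],"grip":2},{"linear":[0,0.126,0.926],"rotation":[-0.158,0,0.016],"grip":2},{"linear":[0,0.126,0.926],"rotation":[-0.158,0,0.016],"grip":2},{"linear":[0,0.126,0.926],"rotation":[-0.158,0,0.016],"grip":2}]' 60
python3 - <<'E'
from h import *
from rig import sense
np.set_printoptions(precision=3,suppress=True)
s=sense();print(s['joints'],s['eef_pos'],s['grip_width']*85.4,s['force'],plan(s,[481.3,178.5,180],np.radians(95.1)))
c=snap('wrist','w7');t=snap('top','t7');crop(t,140,180,300,340,5,'pics/t7c.png')
E
```

```text
time_s: 10.65
eef_pos: [480.6, 177.9, 178.7]
ee_rot: [0.476, -0.521, 0.479, 0.522]
force: [-0.4, -0.4, -3.0]
grip_width: 0.105
[ 0.127  0.303  1.56  -0.003  1.282 -1.531] [480.605 177.87  178.715] 8.930600612195 [-0.408 -0.439 -3.027] (array([-0.004, -0.002,  0.002]), array([-0.002, -0.006, -0.007]))
```

View pics/w7.png

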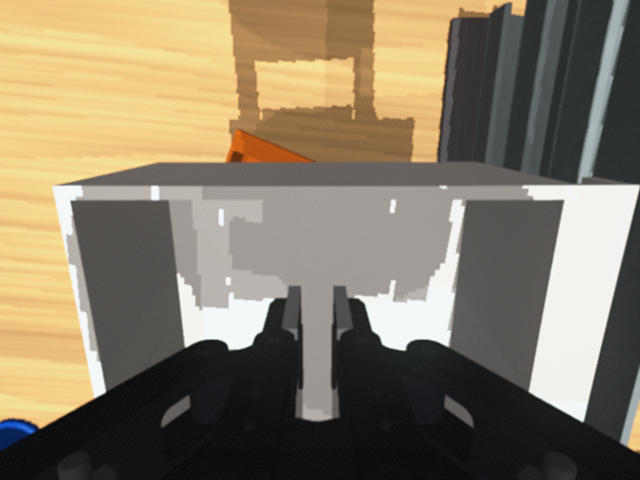

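View pics/t7.png

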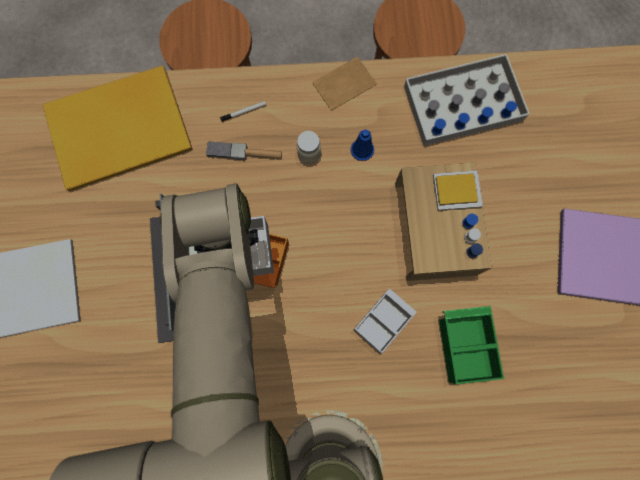

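```bash
python3 - <<'E'
from h import *
np.set_printoptions(precision=1,suppress=True)
c=load('pics/w7.npz');crop(c,430,0,640,200,3.8,'pics/c8.png')
P=cloud(c)
for v in(40,90,140):
    print(v,[(u,P[v,u].round(0).tolist()) for u in range(490,640,4)])
# rim
for uv in [(100,190),(250,192),(450,188),(600,250),(590,300)]: print(uv,P[uv[1],uv[0]])
print(onz(c,[[54,185],[638,185]],248))
E
```

```text
40 [(490, [341.0, 286.0, 63.0]), (494, [342.0, 287.0, 69.0]), (498, [344.0, 286.0, 77.0]), (502, [344.0, 288.0, 78.0]), (506, [344.0, 291.0, 78.0]), (510, [337.0, 305.0, 52.0]), (514, [337.0, 308.0, 50.0]), (518, [336.0, 312.0, 49.0]), (522, [350.0, 288.0, 107.0]), (526, [351.0, 288.0, 112.0]), (530, [352.0, 287.0, 118.0]), (534, [353.0, 287.0, 123.0]), (538, [354.0, 287.0, 126.0]), (542, [355.0, 288.0, 130.0]), (546, [354.0, 291.0, 128.0]), (550, [347.0, 307.0, 101.0]), (554, [347.0, 310.0, 100.0]), (558, [346.0, 313.0, 98.0]), (562, [346.0, 317.0, 96.0]), (566, [347.0, 316.0, 101.0]), (570, [348.0, 315.0, 107.0]), (574, [361.0, 287.0, 159.0]), (578, [362.0, 287.0, 162.0]), (582, [362.0, 288.0, 164.0]), (586, [362.0, 289.0, 166.0]), (590, [363.0, 288.0, 170.0]), (594, [364.0, 288.0, 172.0]), (598, [364.0, 288.0, 175.0]), (602, [364.0, 289.0, 176.0]), (606, [365.0, 289.0, 178.0]), (610, [365.0, 290.0, 179.0]), (614, [365.0, 292.0, 179.0]), (618, [356.0, 315.0, 147.0]), (622, [356.0, 317.0, 147.0]), (626, [357.0, 317.0, 150.0]), (630, [358.0, 317.0, 153.0]), (634, [358.0, 316.0, 156.0
[... 1806 characters left out ...]
405.0, 292.0, 171.0]), (578, [405.0, 292.0, 174.0]), (582, [405.0, 291.0, 178.0]), (586, [405.0, 292.0, 179.0]), (590, [404.0, 295.0, 178.0]), (594, [404.0, 296.0, 179.0]), (598, [403.0, 320.0, 147.0]), (602, [403.0, 320.0, 149.0]), (606, [403.0, 321.0, 151.0]), (610, [403.0, 320.0, 155.0]), (614, [403.0, 320.0, 158.0]), (618, [403.0, 321.0, 159.0]), (622, [403.0, 322.0, 160.0]), (626, [403.0, 321.0, 164.0]), (630, [403.0, 322.0, 165.0]), (634, [403.0, 319.0, 171.0]), (638, [403.0, 320.0, 172.0])]
(100, 190) [432.3 112.6 245.8]
(250, 192) [429.2 155.1 244.8]
(450, 188) [422.9 212.3 246. ]
(600, 250) [437.4 259.9 245.7]
(590, 300) [453.8 262.1 245.1]
[[431.6 101.3 248. ]
 [417.5 262.8 248. ]]
```

View pics/c8.png

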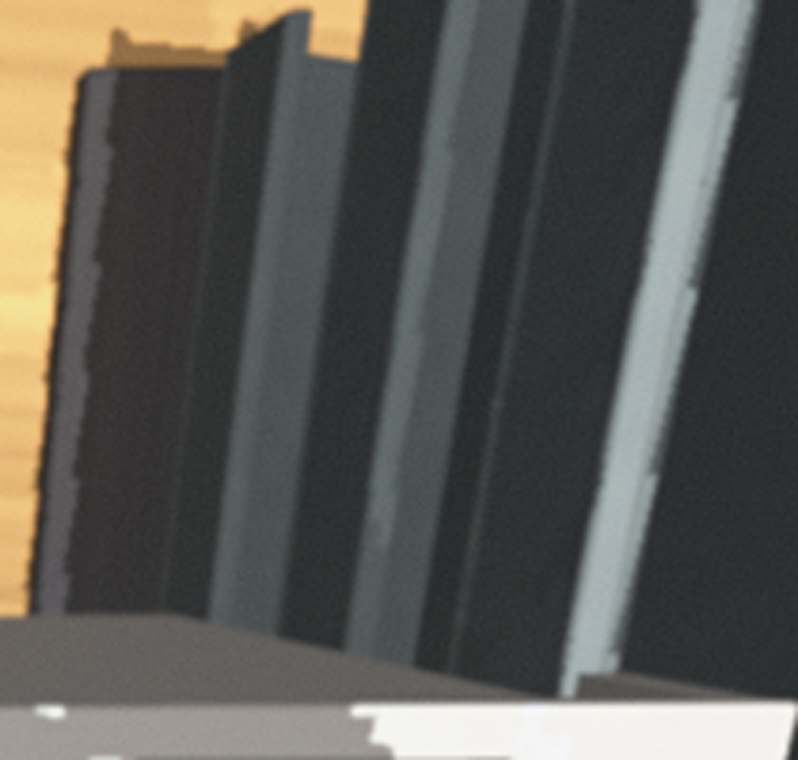

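```bash
python3 - <<'E'
from h import *
from rig import sense
np.set_printoptions(precision=2,suppress=True)
c=load('pics/w7.npz');P=cloud(c)
F=onz(c,[[606,40],[595,90],[584.5,140]],180);B=onz(c,[[617,40],[608,90],[597,140]],180)
print(F,B)
m=(P[...,2]>159)&(P[...,2]<175)&(P[...,1]<300)&(P[...,1]>280); m[165:]=False
X=P[m];k=np.polyfit(X[:,0],X[:,1],1);print('front',m.sum(),k,np.degrees(np.arctan(k[0])),'y@470',np.polyval(k,470))
k2=np.polyfit(B[:,0],B[:,1],1)
n=np.array([-k[0],1,0])/np.hypot(1,k[0])
mid=np.array([470.5,np.polyval(k,470.5),180])+2.5*n
print('mid',mid, 'normal yaw',np.degrees(np.arctan2(n[1],n[0])))
# bin corners
for z in(246,247):
    Q=onz(c,[[54,185],[638.3,185]],z); u=Q[1]-Q[0]; print(z,Q,np.linalg.norm(u),np.degrees(np.arctan2(u[1],u[0])))
    print('outer edge to rail mid along n',(mid-Q[1])@n)
s=sense();tcp=s['eef_pos'];print('tcp->outer along n',(Q[1]-tcp)@n, toolR(s).as_matrix())
# lip top edge lower point: right edge of lip at other rows
g=cv2.cvtColor(c['p'],cv2.COLOR_RGB2GRAY)
for v in (200,240,280,320,360,400): print(v,g[v,570:640:5])
E
```

```text
[[365.28 287.9  180.  ]
 [384.26 289.22 180.  ]
 [404.7  290.79 180.  ]] [[364.96 292.3  180.  ]
 [383.85 294.61 180.  ]
 [404.26 296.16 180.  ]]
front 3718 [  0.09 257.11] 4.902497538720781 y@470 297.4237840677529
mid [470.29 299.96 180.  ] normal yaw 94.9024975387208
246 [[432.05  99.92 246.  ]
 [417.58 264.55 246.  ]] 165.2592899292067 95.02296868614407
outer edge to rail mid along n 30.774691661500334
247 [[431.85 100.6  247.  ]
 [417.52 263.71 247.  ]] 163.73525862968393 95.02296868614407
outer edge to rail mid along n 31.609031813526975
tcp->outer along n 90.97197922936058 [[-0.   -1.   -0.09]
 [-0.   -0.09  1.  ]
 [-1.    0.   -0.  ]]
200 [243 243 243 242 242 243 242 242 241 242 242 243 242 239]
240 [242 242 242 242 242 242 242 242 242 243 242 234  49  52]
280 [242 242 242 242 242 242 242 242 242 241  53  50  53  50]
320 [242 242 242 242 242 241 241 245  57  54  55  51  52  51]
360 [241 242 242 242 241 244  54  56  55  54  52  52  49  52]
400 [242 242 241 242  49  51  54  54  53  53  50  53 107 172]
```

```bash
python3 -m jog '[{"linear":[0,0,0.04],"rotation":[0,0,0],"grip":2},{"linear":[0,0,0.08],"rotation":[0,0,0],"grip":2},{"linear":[0,0,0.12],"rotation":[0,0,0],"grip":2},{"linear":[0,0,0.137],"rotation":[0,0,0],"grip":2},{"linear":[0,0,0.137],"rotation":[0,0,0],"grip":2},{"linear":[0,0,0.137],"rotation":[0,0,0],"grip":2},{"linear":[0.03,0,0.137],"rotation":[0,0,0],"grip":2},{"linear":[0.07,0,0.137],"rotation":[0,0,0],"grip":2},{"linear":[0.1,0,0.137],"rotation":[0,0,0],"grip":2},{"linear":[0.12,0,0.137],"rotation":[0,0,0],"grip":2},{"linear":[0.12,0,0.137],"rotation":[0,0,0],"grip":2},{"linear":[0.12,0,0.137],"rotation":[0,0,0],"grip":2}]' 60
python3 - <<'E'
from h import *
from rig import sense
np.set_printoptions(precision=3,suppress=True)
s=sense();print(s['joints'],s['eef_pos'],s['grip_width']*85.4,s['force'],plan(s,[477,218.5,140],np.radians(94.95)))
n=np.array([np.cos(np.radians(94.9)),np.sin(np.radians(94.9)),0]);print('lip-rail',(s['eef_pos']-[470.3,300,0])@n+81)
c=snap('wrist','w8');t=snap('side','s8');crop(t,240,200,440,360,4,'pics/s8c.png')
E
```

```text
time_s: 11.75
eef_pos: [477.1, 218.5, 142.9]
ee_rot: [0.476, -0.521, 0.479, 0.521]
force: [0.3, 1.0, -3.3]
grip_width: 0.11
[ 0.207  0.363  1.575 -0.002  1.207 -1.45 ] [477.135 218.507 142.866] 9.381863987041784 [ 0.335  0.98  -3.328] (array([0.01, 0.  , 0.  ]), array([ 0.001, -0.005, -0.006]))
lip-rail -0.7785372280785765
```

View pics/w8.png

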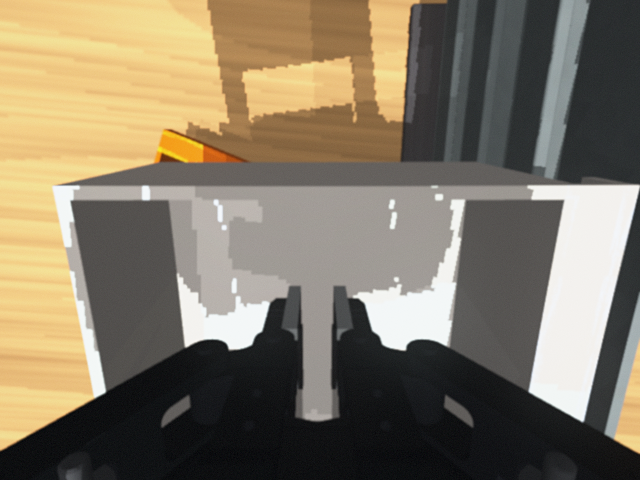

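View pics/s8c.png

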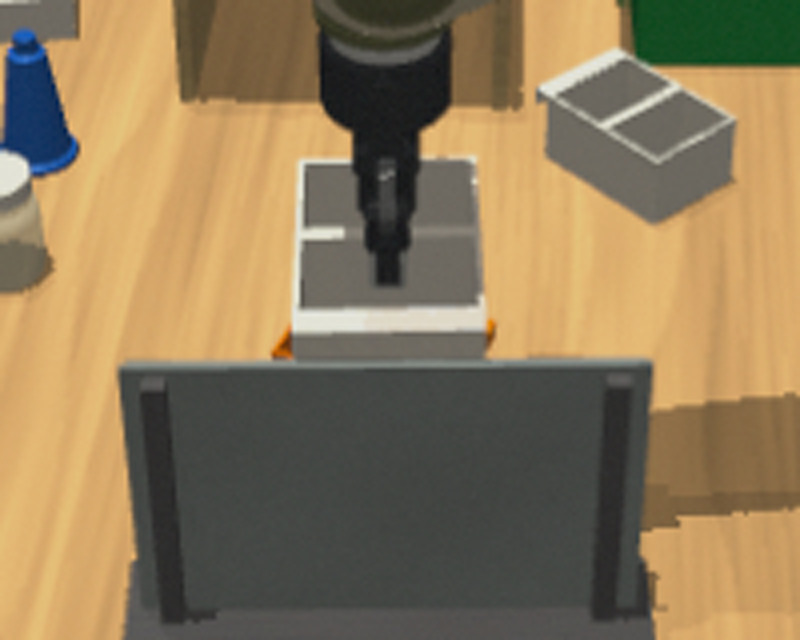

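```bash
python3 - <<'E'
from h import *
np.set_printoptions(precision=2,suppress=True)
c=load('pics/w8.npz');P=cloud(c)
m=(P[...,2]>160)&(P[...,2]<175)&(P[...,1]<302)&(P[...,1]>280); m[165:]=False
X=P[m];k=np.polyfit(X[:,0],X[:,1],1);print(m.sum(),k,np.polyval(k,470.3))
n=np.array([-k[0],1,0])/np.hypot(1,k[0]);mid=np.array([470.3,np.polyval(k,470.3),180])+2.5*n
for z in(209,210,211):
    Q=onz(c,[[54,185],[638.5,185]],z);print(z,Q,np.linalg.norm(Q[1]-Q[0]),'lip-rail',(Q[1]-mid)@n-10)
print([(v,u,P[v,u].round(0).tolist()) for v in(110,150) for u in range(536,580,3)])
E
```

```text
3517 [  0.09 256.83] 297.4828356130236
209 [[428.71 139.85 209.  ]
 [414.23 306.24 209.  ]] 167.02158682639862 lip-rail 1.051964421177086
210 [[428.51 140.52 210.  ]
 [414.16 305.39 210.  ]] 165.4969492178307 lip-rail 0.21706326674436305
211 [[428.31 141.2  211.  ]
 [414.09 304.55 211.  ]] 163.9723116092628 lip-rail -0.6178378876883031
[(110, 536, [394.0, 290.0, 176.0]), (110, 539, [394.0, 291.0, 177.0]), (110, 542, [394.0, 291.0, 179.0]), (110, 545, [394.0, 292.0, 178.0]), (110, 548, [394.0, 292.0, 180.0]), (110, 551, [393.0, 294.0, 178.0]), (110, 554, [393.0, 295.0, 179.0]), (110, 557, [390.0, 313.0, 149.0]), (110, 560, [390.0, 314.0, 150.0]), (110, 563, [390.0, 316.0, 148.0]), (110, 566, [390.0, 318.0, 148.0]), (110, 569, [390.0, 319.0, 147.0]), (110, 572, [390.0, 319.0, 150.0]), (110, 575, [390.0, 319.0, 151.0]), (110, 578, [390.0, 318.0, 155.0]), (150, 536, [407.0, 292.0, 178.0]), (150, 539, [407.0, 293.0, 179.0]), (150, 542, [407.0, 295.0, 178.0]), (150, 545, [407.0, 295.0, 179.0]), (150, 548, [407.0, 313.0, 150.0]), (150, 551, [407.0, 315.0, 150.0]), (150, 554, [407.0, 316.0, 149.0]), (150, 557, [406.0, 318.0, 148.0]), (150, 560, [406.0, 321.0, 146.0]), (150, 563, [406.0, 322.0, 146.0]), (150, 566, [406.0, 322.0, 148.0]), (150, 569, [406.0, 322.0, 151.0]), (150, 572, [406.0, 321.0, 154.0]), (150, 575, [406.0, 321.0, 155.0]), (150, 578, [406.0, 321.0, 158.0])]
```

```bash
python3 -m jog '[{"linear":[0.02,0,0],"rotation":[0,0,0],"grip":2},{"linear":[0.04,0,0],"rotation":[0,0,0],"grip":2},{"linear":[0.06,0,0],"rotation":[0,0,0],"grip":2},{"linear":[0.07,0,0],"rotation":[0,0,0],"grip":2},{"linear":[0.07,0,0],"rotation":[0,0,0],"grip":2}]' 60; python3 -m jog '[{"linear":[0.005,0,0],"rotation":[0,0,0],"grip":2},{"linear":[0.01,0,0],"rotation":[0,0,0],"grip":2},{"linear":[0.01,0,0],"rotation":[0,0,0],"grip":2}]'
```

```text
time_s: 12.27
eef_pos: [476.9, 218.5, 121.5]
ee_rot: [0.476, -0.521, 0.479, 0.522]
force: [-1.3, 0.2, -4.2]
grip_width: 0.106
time_s: 12.52
eef_pos: [476.8, 218.5, 118.2]
ee_rot: [0.476, -0.521, 0.479, 0.522]
force: [-0.7, 0.0, -2.7]
grip_width: 0.114
```

```bash
for i in 1 2 3; do python3 -m jog '[{"linear":[0.005,0,0],"rotation":[0,0,0],"grip":2},{"linear":[0.005,0,0],"rotation":[0,0,0],"grip":2}]'; done
```

```text
time_s: 12.68
eef_pos: [476.8, 218.5, 116.6]
ee_rot: [0.476, -0.521, 0.479, 0.522]
force: [-0.4, 0.7, -2.6]
grip_width: 0.107
time_s: 12.85
eef_pos: [477.1, 218.5, 115.7]
ee_rot: [0.476, -0.521, 0.479, 0.521]
force: [-3.2, -2.2, 3.2]
grip_width: 0.104
time_s: 13.02
eef_pos: [477.6, 218.6, 115.2]
ee_rot: [-0.477, 0.522, -0.478, -0.521]
force: [-3.9, -3.5, 7.0]
grip_width: 0.11
```

```bash
python3 - <<'E'
from h import *
np.set_printoptions(precision=2,suppress=True)
c=snap('wrist','w9')
P=cloud(c)
for z in(182,184,185):
    Q=onz(c,[[54,185],[638.5,185]],z);print(z,Q,np.linalg.norm(Q[1]-Q[0]))
t=snap('side','s9');crop(t,240,200,440,360,4,'pics/s9c.png')
E
```

```text
182 [[428.91 140.38 182.  ]
 [414.5  305.64 182.  ]] 165.88142511477977
184 [[428.5  141.73 184.  ]
 [414.35 303.95 184.  ]] 162.83088995431362
185 [[428.29 142.4  185.  ]
 [414.28 303.1  185.  ]] 161.3056223740806
```

View pics/w9.png

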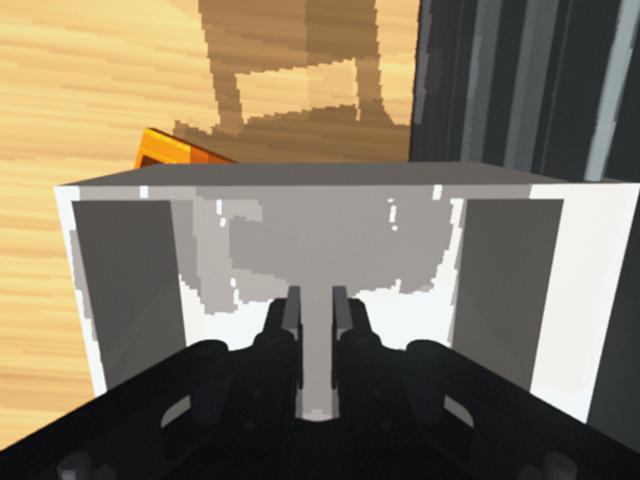

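View pics/s9c.png

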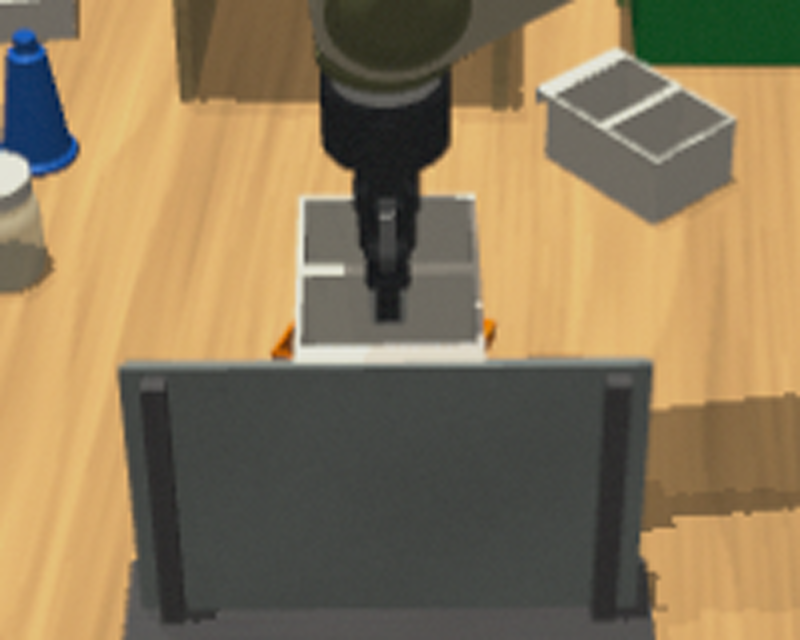

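```bash
python3 -m jog '[{"linear":[0,0,0],"rotation":[0,0,0],"grip":14},{"linear":[0,0,0],"rotation":[0,0,0],"grip":20},{"linear":[0,0,0],"rotation":[0,0,0],"grip":30},{"linear":[0,0,0],"rotation":[0,0,0],"grip":38},{"linear":[0,0,0],"rotation":[0,0,0],"grip":38},{"linear":[0,0,0],"rotation":[0,0,0],"grip":38},{"linear":[0,0,0],"rotation":[0,0,0],"grip":38},{"linear":[0,0,0],"rotation":[0,0,0],"grip":38}]' 
python3 - <<'E'
from h import *
snap('wrist','w10')
E
```

```text
time_s: 13.78
eef_pos: [477.6, 218.6, 115.3]
ee_rot: [-0.477, 0.522, -0.478, -0.521]
force: [-0.3, 0.8, 0.3]
grip_width: 0.444
```

View pics/w10.png

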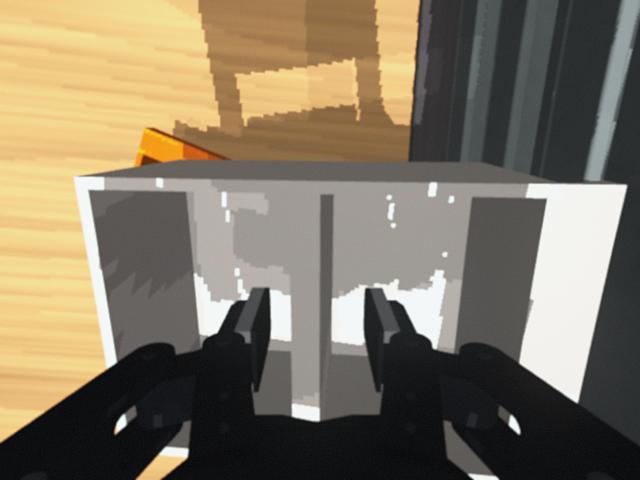

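```bash
python3 -m jog '[{"linear":[-0.04,0,0],"rotation":[0,0,0],"grip":38},{"linear":[-0.1,0,0],"rotation":[0,0,0],"grip":38},{"linear":[-0.2,0,0],"rotation":[0,0,0],"grip":38},{"linear":[-0.32,0,0],"rotation":[0,0,0],"grip":38},{"linear":[-0.44,0,0],"rotation":[0,0,0],"grip":38},{"linear":[-0.5,0,-0.1],"rotation":[0,0,0],"grip":38},{"linear":[-0.5,0,-0.22],"rotation":[0,0,0],"grip":38},{"linear":[-0.5,0,-0.34],"rotation":[0,0,0],"grip":38},{"linear":[-0.5,0,-0.4],"rotation":[0,0,0],"grip":38},{"linear":[-0.5,0,-0.4],"rotation":[0,0,0],"grip":38},{"linear":[-0.5,0,-0.4],"rotation":[0,0,0],"grip":38},{"linear":[-0.5,0,-0.4],"rotation":[0,0,0],"grip":38}]' 
python3 - <<'E'
from h import *
np.set_printoptions(precision=1,suppress=True)
c=snap('wrist','w11');t=snap('top','t11');s=snap('side','s11');crop(t,140,180,300,340,3.7,'pics/t11c.png');crop(s,240,200,440,360,4,'pics/s11c.png')
E
```

```text
time_s: 14.83
eef_pos: [488.1, 100.0, 265.5]
ee_rot: [-0.477, 0.522, -0.478, -0.521]
force: [-0.0, 0.2, 1.2]
grip_width: 0.446
```

View pics/w11.png

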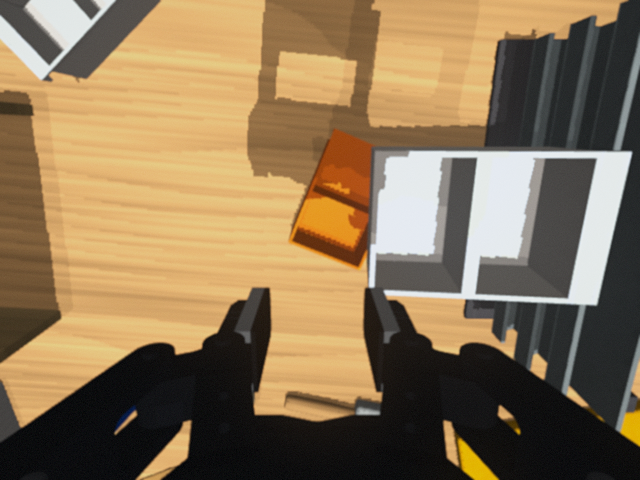

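View pics/t11.png

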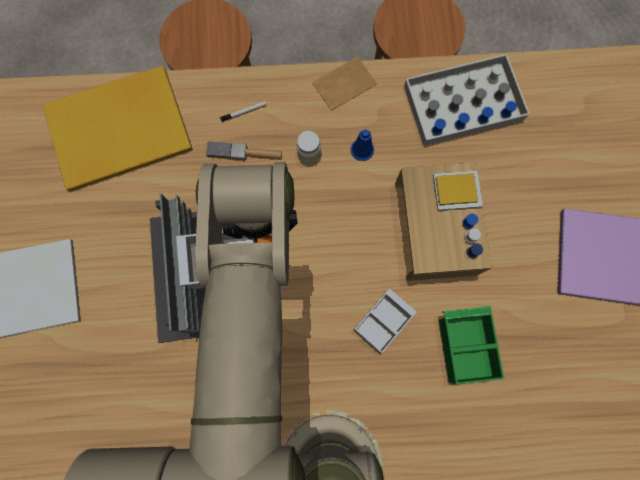

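View pics/s11.png

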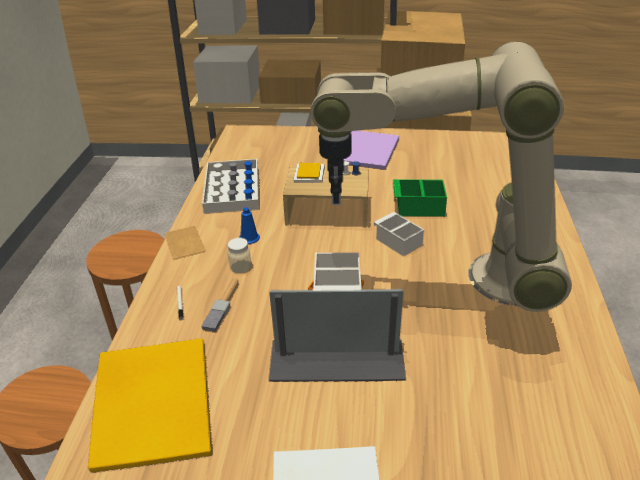

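```bash
python3 - <<'E'
from h import *
from rig import sense
np.set_printoptions(precision=1,suppress=True)
c=load('pics/w11.npz');P=cloud(c)
for (u,v) in [(610,170),(600,220),(590,280),(585,298)]: print('lip',u,v,np.nanmedian(P[v-2:v+3,u-4:u+5].reshape(-1,3),axis=0))
for (u,v) in [(374,220),(373,270)]: print('front rim',P[v,u])
print('div',np.nanmedian(P[240:280,468:474].reshape(-1,3),axis=0))
L=onz(c,[[631,152],[598,303]],183);print(L);e=L[1]-L[0];print('yaw',np.degrees(np.arctan2(e[1],e[0]))+90)
n=np.array([np.cos(np.radians(94.9)),np.sin(np.radians(94.9)),0]);t=np.array([n[1],-n[0],0])
m=L.mean(0)-10*n;print('lip-rail normal, along',(m-[470.3,300,180])@n,(m-[470.3,300,180])@t)
print(sense()['dq'],sense()['force'])
E
```

```text
lip 610 170 [427.4 292.4 182.6]
lip 600 220 [461.4 295.5 182.8]
lip 590 280 [505.6 301.1 182.7]
lip 585 298 [519.9 301.8 182.9]
front rim [478.2 142.6 168.1]
front rim [517.6 147.1 167.7]
div [500.5 216.6 174.5]
[[414.9 301.5 183. ]
 [522.9 312.1 183. ]]
yaw 95.58385113424485
lip-rail normal, along -3.1069757773804407 -0.7956463836172156
[-0.  0.  0.  0. -0. -0.] [-0.5  0.6 -0.4]
```

```bash
python3 -c "
from rig import finish_job
print(finish_job())"
```

```text
the job is handed in; nothing more can be done
None
```

The white bin now hangs on the panel's top rail, let go, and the job is handed in. The interface reports no verdict.

I pulled the bin about 120 mm straight out by its lip and let it stand on the table. Its centre was then about 200 mm out in the shelf's frame, against the 150 mm needed. I then gripped it by the middle divider and lowered it onto the rail until contact. After letting go I backed the arm away.

**Last checks (wrist camera, after letting go):**

| Measure | Result | Limit |
|---|---|---|
| Lip point, front to back | about 3 mm on the near side of the rail's middle | 6 mm |
| Lip point, along the rail | about 1 mm from the middle | 60 mm |
| Lip top height | about 183 mm, against 184 mm expected | 6 mm (on the lip point) |
| Lean, nose-down | about 0.10 rad | 0.2 rad |
| Turn relative to the rail | under 1 degree | 0.25 rad |

The clock was at about 15 s. The jar, the thread cone and the brush look unmoved by eye in the last side and top pictures; I did not measure them.

**What went wrong or disagreed:**
- **First lip grasp:** it closed on nothing. The real fingertips sit about 36 mm above the reported tool point, so I measured that from the images and allowed for it from then on.
- **Cameras:** the top and wrist cameras differed by about 2 mm along y. I used the wrist camera for both the bin and the rail.

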